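# Latch the empty sprung jaw open on its stop pin

## Task

Open the empty fixture, the one with the red push pad, ready for loading: with the fingertips push its red pad away from you against the spring until the yellow stop pin pops up, without ramming the slide into its end stop, then let it come back so that it rests latched on the pin. Only push the front of the pad; do not grip the push plate or touch its bare metal. Leave the blue fixture with its clamped bearing and everything else as they are.

Things in the scene. Friction and masses are not known exactly. Their poses are not given: they have to be found in the camera images.
- red: Spring-jaw fixture with red push pad, empty, bolted down. Origin: centre of the underside of its grey base, 272 x 110 x 12 mm. Its x axis points away from the robot (within 0.25 rad), the way the jaw opens; y left, z up. On x: stop block -133 to -111 mm (top z 34 mm), face of closed jaw -59 mm, slide (top z 22 mm, with a window) to +29 mm, spring housing +80 to +131 mm (top z 38 mm).
- red_pad (a point): Middle of the front face of the red pad, 64 mm above the bench, at x +18 mm of the closed fixture; moves with the jaw. Axes as the fixture's: push along +x. The pad is 90 mm wide, z 34 to 94 mm, on an upright bare metal plate 94 mm wide, 7 mm thick, top at z 96 mm. Before it the fixture is at most 34 mm high: fingertips can come down to 40 to 55 mm over the bench.
- red_jaw (a joint): Red jaw position (m): 0 closed (start), grows as it is pushed along +x, 0.046 at the solid end stop. A spring drives it back to 0: 5 N at 0, 8.5 N at 0.030, 10 N at 0.046. Beyond about 0.031 the stop pin pops up; let go from there, the jaw comes back only to 0.030 and rests on the pin. Let go earlier, it closes again.
- red_pin (a joint): Rise of the red fixture's yellow stop pin (m), 10 mm round, sprung upward, at x +14 mm, y 0 of the fixture: under 0.002 while the slide covers it, 0.016 popped up through the slide's window (its top then 30 mm above the bench). It moves by itself.
- blue: Fixture of the same build and size as the red one but with a blue push pad; it holds a ball bearing. To be left alone. Origin and axes as for the red one.
- blue_jaw (a joint): Blue jaw position (m), as for the red jaw. Starts at 0.009, sprung against the bearing, and must stay there.
- bearing: Ball bearing, 62 mm across, 16 mm high, lying flat on the blue fixture's base, clamped by its jaw. Origin: centre of its underside. To be left alone.
- valve_spring: Bystander, loose: small grey steel valve coil spring standing on end, 30 mm across, 42 mm high, between the two fixtures. Origin: centre of its underside.
- piston: Bystander, loose: aluminium piston, crown up, 66 mm across, 57 mm high, behind the fixtures. Origin: centre of its underside.
- carburettor: Bystander, loose: metal carburettor with black top, 82 x 90 x 109 mm high, behind the fixtures. Origin: centre of its underside.
- con_rod: Bystander, loose: steel connecting rod lying flat, 82 x 172 x 20 mm, at the left. Origin: centre of its underside.
- sprocket: Bystander, loose: toothed steel drive sprocket lying flat, 79 mm across, 6 mm thick, behind the fixtures. Origin: centre of its underside.
- bolt_dish: Bystander, loose: shallow steel dish with bolts, 139 mm across, 24 mm high, at the right. Origin: centre of its underside.

How it is judged:
By the outcome, as a careful person would: the job done as asked, in the order asked, and still so for the second after the job is handed in, with the robot touching nothing.
It also fails if it takes over 35 s, if anything falls off the work surface, if the arm or the gripper's body presses on something with over 40 N, if the wrist force passes 120 N, or if a joint passes its speed limit or range.

## Robot

A 7-joint arm with a two-finger parallel gripper is mounted at the origin on a cart in front of the work surface, level with it; the furniture and walls round the work are solid. World frame = base frame: x ahead of the robot, y to its left, z up, the work surface at z = 0. Lengths are in m, angles in rad, forces in N, time in s.
With the tool pointing down it reaches from about 0.425 to 0.925 m from the base axis. Payload 6.8 kg.
Tool frame: the origin (TCP) lies at the very end of the fingers, on their centre line; the grasp point (between the pads) lies 19 mm behind it; z points along the fingers, x is the direction in which the jaws open and shut, and the axes are right-handed (so a half turn about z gives the same grasp; the last joint's range is limited). The gripper opens to 85 mm and grips with 20 to 120 N. Pads are 22 mm wide; open, the fingers measure 114 mm over their backs; the gripper's body (76 mm by 85 mm) begins 54 mm behind the grasp point. The pads swing forward as they close: fully open they stand 13 mm farther back than shut.
Start: joints at [-1.284, 0.477, 0.022, 1.555, -0.011, 1.109, -0.083], TCP at [0.26, 0.623, 0.231] pointing down, gripper open.
Joint ranges: [-2.96, 2.96], [-0.34, 2.1], [-1.41, 1.46], [0.24, 2.44], [-1.37, 4.51], [0.17, 1.92], [-2.96, 2.96]. Speed limits (rad/s): [2.39, 2.39, 3.14, 3.14, 3.14, 3.14, 3.14].

## Interface

Orientations are given as a unit quaternion [w, x, y, z].
In Python, from station import bot gives the robot as it stands.
- The arm moves only by the shell command python3 -m creep 'ROWS' [FORCE]. ROWS is JSON, a list that holds one entry, the list of rows, each a list of 7 numbers: the shift along the tool's x, y, z in cm, then the turn, a rotation vector about the tool's x, y, z in rad, then the opening, from 0 (shut) to 1 (fully open). In form: [[[dx, dy, dz, wx, wy, wz, claw], ...]]. A call has 1 to 10 rows; each row is the pose to reach, as a shift and turn from the pose commanded when the call began, along the tool's axes at that moment; what a row does not reach only later rows make up. A row lasts 1/8 s, in which the tool goes at most 62.5 mm and 10.7 degrees, less where a joint would pass 70% of its speed; a pose out of reach is approached as far as the arm can. A call with a gripper value outside its range is refused whole. The fingers move at their own pace and stop on an object; FORCE is the grip in N (left out, the last holds). Time passes only in rows, so rows that repeat a pose let the fingers close. It gives the time, the measured TCP pose, the force and the opening at its end, in the units of the state.
- bot.get_obs(): the state, without advancing time (a new reading comes with each control period).
- bot.read_camera(name): name is "scene" or "side" or "wrist"; returns (picture, depth): 480x640x3 uint8, blue, green, red; 480x640 float32, m along the optical axis (not along the pixel's ray), 0 where there is no reading.
- bot.calibration(name): a dict with "mtx" (3x3 intrinsics, pixels), "dist_coeffs" ([k1, k2, p1, p2, k3] as OpenCV has them; the pictures are not rectified), "rvec" (rotation vector, rad) and "tvec" (3), from world to camera coordinates, as OpenCV has them. Camera axes: x right, y down, z forward; pixel columns grow to the right and rows downward; lengths in m; the calibration is good to about 2 mm. A picture is of the moment at which its call begins: read the wrist's pose just before it. calibration takes no time and is no camera call; for the wrist camera it gives the pose at the moment of the call.
- bot.hand_in(): hands the job in, once; it reports no verdict.
Trained networks look in the newest picture that a camera, given by its name, has taken for a name from the list of things; names that differ only in an ending like _2 or _b are one class to them, and where a whole thing is asked for, a point or a joint stands for the part that bears it (a point fixed in the world has none). Each returns a list of dicts, best first, with "p" (0 to 1); they miss things now and then, are a little off and sometimes report something else, mostly with a low value. They report only what shows in the picture. A call takes as long as a camera call.
- bot.find_in(camera, label): "xy" ([column, row] in pixels, amid what is visible of it).
- bot.silhouettes(camera, label): "mask" (480x640 bool, what is visible of it) and "xy" ([column, row] in pixels, amid what is visible of it).
The state is a dict: "t": time; "q": joint angles; "joint_vel": joint speeds; "joint_torque": joint torques, N m; "eef_pos": TCP position; "tool_rot": TCP orientation; "contact_force": force on the tool from outside, world axes, zero at the start; "torque": the same for the moment, N m; "gripper_width": opening from 0.0 (shut) to 1.0 (fully open).
Only numpy, scipy, OpenCV 4.12 (cv2) and the standard library are available. Lean on these libraries where they do the work, as an engineer would, in place of code of your own. Each camera call takes 0.05 s, during which the arm holds its last target.

## Working session

There is one attempt and no reset: what is moved stays moved. The work goes in short steps, Python scripts to look and compute and a shell command to move; the robot and the scene stay as the last step left them, time stands still between calls to the robot, and variables do not carry over. Pictures are saved under pics/ and viewed, and the job is handed in when it is done.

```bash
ls; mkdir -p pics; cat > h.py <<'E'
import numpy as np, cv2
from station import bot
def cal(n):
    c=bot.calibration(n); K=np.array(c["mtx"],float); d=np.array(c["dist_coeffs"],float)
    R=cv2.Rodrigues(np.array(c["rvec"],float))[0]; t=np.array(c["tvec"],float).ravel(); return K,d,R,t
def world(n,px,depth,c=None):
    K,d,R,t=c or cal(n); px=np.atleast_2d(px).astype(np.float32)
    u=cv2.undistortPoints(px.reshape(-1,1,2),K,d).reshape(-1,2)
    z=np.atleast_1d(depth)[:,None]; P=np.hstack([u*z,z]); return (P-t)@R
def proj(n,P,c=None):
    K,d,R,t=c or cal(n); return cv2.projectPoints(np.atleast_2d(P).astype(float),cv2.Rodrigues(R)[0],t,K,d)[0].reshape(-1,2)
E
python3 - <<'E'
from h import *
o=bot.get_obs();print({k:np.round(v,3).tolist() for k,v in o.items()})
for n in ("scene","side","wrist"):
    im,dp=bot.read_camera(n); cv2.imwrite(f"pics/{n}0.png",im); np.save(f"{n}0.npy",dp)
    K,d,R,t=cal(n); print(n,np.round(-R.T@t,3),np.round(R[2],2))
    for l in ("red","red_pad","blue"):
        print(l,[(np.round(x["xy"]),round(x["p"],2)) for x in bot.find_in(n,l)])
print(bot.get_obs()["t"])
E
```

```text
pics
{'t': 0.0, 'q': [-1.284, 0.478, 0.022, 1.556, -0.012, 1.109, -0.083], 'joint_vel': [-0.0, -0.0, 0.0, 0.0, -0.002, -0.0, -0.001], 'joint_torque': [0.001, -59.646, 1.608, -28.119, 0.012, 0.009, 0.0], 'eef_pos': [0.259, 0.623, 0.23], 'tool_rot': [0.001, 0.832, 0.555, -0.001], 'contact_force': [-0.172, -0.913, 0.182], 'torque': [0.024, -0.02, -0.038], 'gripper_width': 0.996}
scene [-0.442  0.514  1.049] [ 0.67 -0.37 -0.64]
red [(array([266., 303.]), 0.91), (array([265., 291.]), 0.18)]
red_pad [(array([265., 291.]), 0.91)]
blue [(array([360., 262.]), 0.56)]
side [ 0.341 -1.     0.804] [ 0.21  0.78 -0.58]
red [(array([272., 217.]), 0.8), (array([262., 298.]), 0.35)]
red_pad [(array([274., 211.]), 0.77)]
blue [(array([308., 299.]), 0.88)]
wrist [0.183 0.656 0.375] [ 0.3  -0.12 -0.95]
red [(array([119., 474.]), 0.82)]
red_pad [(array([111., 478.]), 0.45)]
blue []
0.6
```

View pics/scene0.png

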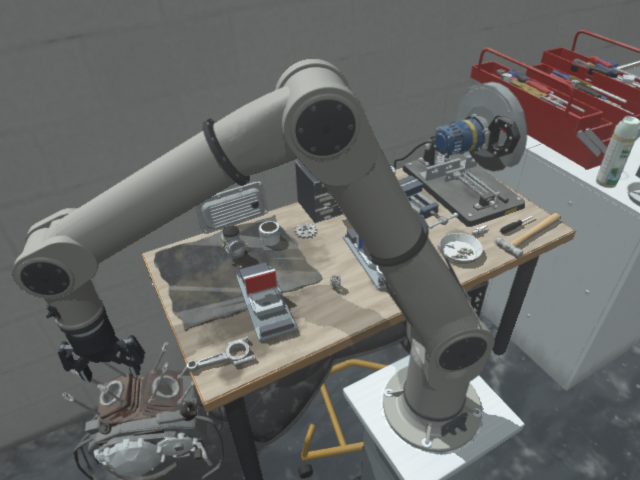

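View pics/side0.png

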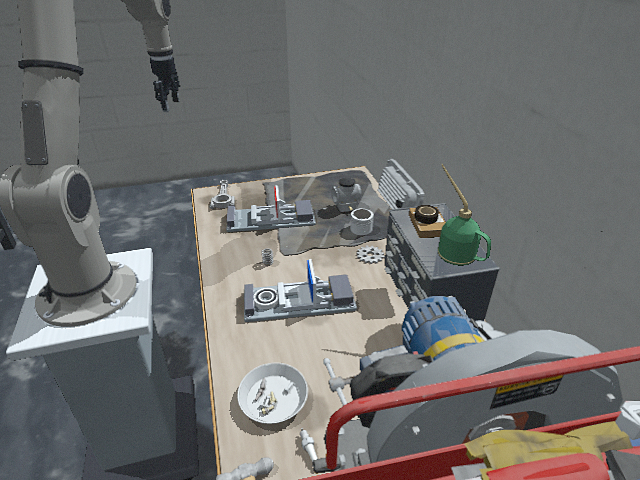

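View pics/wrist0.png

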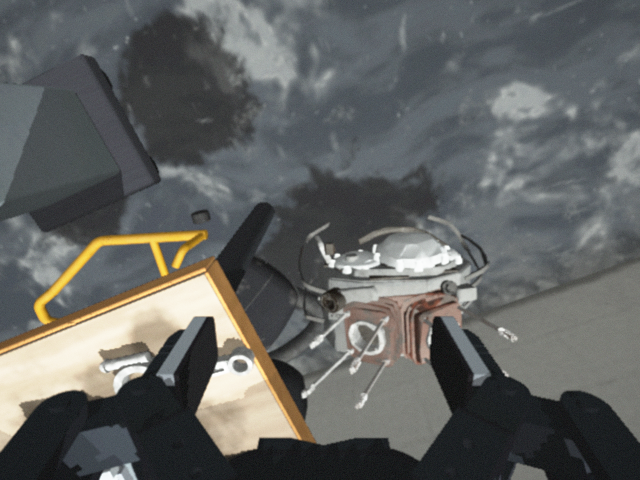

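The scene picture shows the red fixture at about (265,305) with its pad at (262,280). The blue one is partly hidden behind the arm at (365,255). In the side view, red is at (270,215) and blue at (300,298). Next I'll measure the pad and base.

```bash
python3 - <<'E'
from h import *
im=cv2.imread("pics/scene0.png"); dp=np.load("scene0.npy")
c=cal("scene")
f=im.astype(int); m=(f[...,2]>90)&(f[...,2]>1.8*f[...,1])&(f[...,2]>1.8*f[...,0])
m[:255]=0;m[310:]=0;m[:,:235]=0;m[:,290:]=0
v,u=np.nonzero(m&(dp>0)); print(len(u),u.min(),u.max(),v.min(),v.max())
P=world("scene",np.c_[u,v],dp[v,u],c)
print("pad mean",P.mean(0),P.min(0),P.max(0))
k=np.median(P,0); Q=P[np.abs(P[:,0]-k[0])<.03]
for lo,hi in((.04,.06),(.06,.08),(.08,.1)):
    s=Q[(Q[:,2]>lo)&(Q[:,2]<hi)]; print(lo,len(s),s.mean(0))
_,_,vt=np.linalg.svd(Q-Q.mean(0)); n=vt[2]*np.sign(vt[2][0]); print("normal",n,"yaw",np.arctan2(n[1],n[0]),"center",Q.mean(0))
# fixture points
ms=bot.silhouettes("scene","red")[0]["mask"]
v,u=np.nonzero(ms&(dp>0)); P=world("scene",np.c_[u,v],dp[v,u],c)
for lo,hi in((.005,.016),(.016,.028),(.028,.042)):
    s=P[(P[:,2]>lo)&(P[:,2]<hi)]
    r=cv2.minAreaRect((s[:,:2]*1000).astype(np.float32)); print(lo,len(s),r)
cr=cv2.resize(im[220:370,190:340],None,fx=4,fy=4,interpolation=cv2.INTER_CUBIC); cv2.imwrite("pics/crop0.png",cr)
# full hull of low points
s=P[(P[:,2]>.005)&(P[:,2]<.045)];print(cv2.minAreaRect((s[:,:2]*1000).astype(np.float32)))
E
```

```text
419 245 275 272 292
pad mean [0.5297606  0.20677731 0.068426  ] [0.52017232 0.16428847 0.03718762] [0.53950531 0.24952272 0.09640124]
0.04 134 [0.52951485 0.20612688 0.05055488]
0.06 147 [0.52990347 0.20700766 0.06981119]
0.08 127 [0.52957894 0.2068107  0.08824297]
normal [ 0.98959805 -0.14354653  0.00949178] yaw -0.1440506655094371 center [0.5297606  0.20677731 0.068426  ]
0.005 841 ((508.0926513671875, 208.84243774414062), (109.80421447753906, 277.0614318847656), 82.0784683227539)
0.016 654 ((506.05670166015625, 210.0511016845703), (105.40327453613281, 263.7262878417969), 81.9555892944336)
0.028 719 ((508.8516845703125, 208.60452270507812), (93.55667877197266, 268.4379577636719), 80.85806274414062)
((508.0926513671875, 208.84243774414062), (109.80421447753906, 277.0614318847656), 82.0784683227539)
```

View pics/crop0.png

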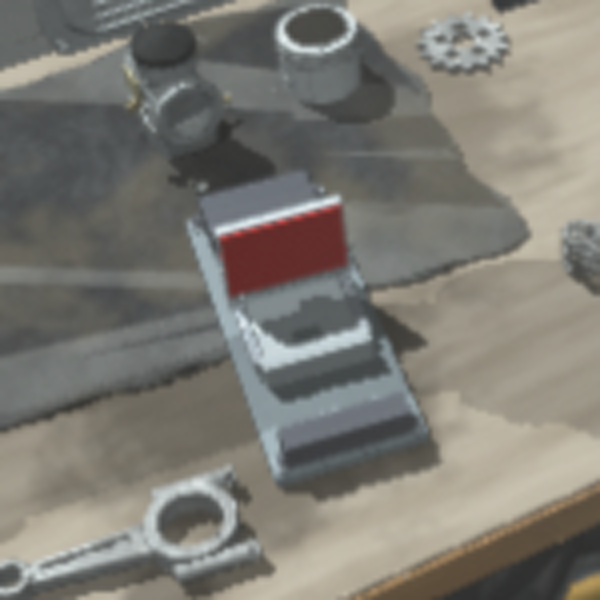

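```bash
cat >> h.py <<'E'
from scipy.spatial.transform import Rotation as Ro
YAW=-0.143; PAD=np.array([.529,.207,.064]); fx=np.array([np.cos(YAW),np.sin(YAW),0]); fy=np.array([-np.sin(YAW),np.cos(YAW),0])
def pose():
    o=bot.get_obs(); w=o["tool_rot"]; return np.array(o["eef_pos"]),Ro.from_quat([w[1],w[2],w[3],w[0]]),o
def target(d,lat,z,tilt,sgn):
    # tool z down tilted so the tip leads along fx; tool y = sgn*fx
    zt=np.array([0,0,-1.])*np.cos(tilt)+fx*np.sin(tilt); yt=sgn*(fx*np.cos(tilt)+np.array([0,0,1])*np.sin(tilt)); xt=np.cross(yt,zt)
    p=PAD+fx*d+fy*lat; p[2]=z
    return p,Ro.from_matrix(np.c_[xt,yt,zt])
def row(p,R):
    p0,R0,_=pose(); return np.round(R0.inv().apply(p-p0)*100,2),np.round((R0.inv()*R).as_rotvec(),3)
E
python3 - <<'E'
from h import *
p,R,o=pose(); print(R.as_matrix().round(3))
c=bot.calibration("wrist"); K,d,Rc,t=cal("wrist"); print("cam in tool",R.inv().apply(-Rc.T@t-p))
for s in(1,-1):
    for d,z in((-.07,.2),(-.07,.052)):
        print(s,d,z,*row(*target(d,0,z,.17,s)))
E
```

```text
[[ 0.385  0.923  0.   ]
 [ 0.923 -0.385  0.   ]
 [ 0.     0.    -1.   ]]
cam in tool [ 0.00124743 -0.08334152 -0.14402775]
1 -0.07 0.2 [-29.79  34.09   3.13] [-0.169  0.021 -0.251]
1 -0.07 0.052 [-29.79  34.09  17.93] [-0.169  0.021 -0.251]
-1 -0.07 0.2 [-29.79  34.09   3.13] [0.031 0.245 2.88 ]
-1 -0.07 0.052 [-29.79  34.09  17.93] [0.031 0.245 2.88 ]
```

```bash
python3 -m creep '[[[-3,3.4,0,-0.017,0.002,-0.025,0],[-6,6.8,0,-0.034,0.004,-0.05,0],[-9,10.2,0.5,-0.051,0.006,-0.075,0],[-12,13.6,1,-0.068,0.008,-0.1,0],[-15,17,1.5,-0.085,0.01,-0.125,0],[-18,20.4,2,-0.1,0.012,-0.15,0],[-21,23.9,2.5,-0.12,0.015,-0.175,0],[-24,27.3,3,-0.135,0.017,-0.2,0],[-27,30.7,3,-0.15,0.019,-0.225,0],[-29.8,34.1,3.1,-0.169,0.021,-0.251,0]]]' 30
python3 - <<'E'
from h import *
im,dp=bot.read_camera("wrist"); cv2.imwrite("pics/wrist1.png",im); np.save("wrist1.npy",dp)
p,R,o=pose(); print(p,o["contact_force"],o["gripper_width"]); print(row(*target(-.07,0,.2,.17,1)))
ms=bot.find_in("wrist","red_pad"); print(ms[:1])
c=cal("wrist")
print("expected corners",proj("wrist",[PAD+fy*a+np.array([0,0,b]) for a,b in((.045,.03),(-.045,.03),(-.045,-.03),(.045,-.03),(0,0))],c).round())
E
```

```text
t: 1.9
eef_pos: [0.4605, 0.2154, 0.2006]
tool_rot: [0.064, 0.753, 0.653, 0.056]
contact_force: [0.4, 0.3, -0.3]
gripper_width: -0.001
[0.4623737  0.20923129 0.20042408] [ 1.80193764 -4.06535183 -0.87521104] -0.002029336417737439
(array([ 0.73, -0.38, -0.03]), array([ 0.002,  0.004, -0.005]))
[{'xy': [323.5, 254.0], 'p': 0.62}]
expected corners [[387. 295.]
 [270. 295.]
 [279. 256.]
 [378. 255.]
 [328. 274.]]
```

View pics/wrist1.png

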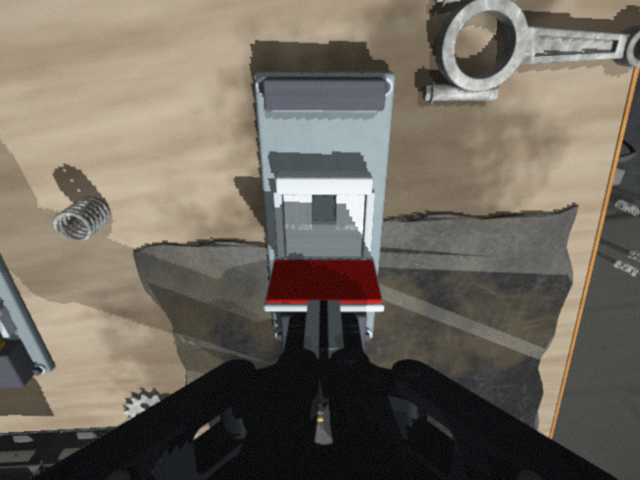

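The wrist picture shows the red pad head-on, spanning (265–383, 260–305), with the slide window above it at (323,208). The fingers are pointing at the pad's middle. The arm was still settling, so I'll measure again now that it's at rest.

```bash
python3 - <<'E'
from h import *
c=cal("wrist"); p,R,o=pose(); im,dp=bot.read_camera("wrist"); print(p, o["joint_vel"])
f=im.astype(int); m=(f[...,2]>80)&(f[...,2]>2.2*f[...,1])&(f[...,2]>2.2*f[...,0]); m[:230]=0;m[330:]=0;m[:,:250]=0;m[:,400:]=0
m=cv2.erode(m.astype(np.uint8),np.ones((3,3)))>0
v,u=np.nonzero(m&(dp>0)); print(len(u),u.min(),u.max(),v.min(),v.max())
P=world("wrist",np.c_[u,v],dp[v,u],c); md=np.median(P,0); Q=P[np.linalg.norm(P-md,axis=1)<.07]
print(md,Q.min(0),Q.max(0))
_,_,vt=np.linalg.svd(Q-Q.mean(0)); n=vt[2]*np.sign(vt[2][0]); print("n",n,np.arctan2(n[1],n[0]))
print("along fx rel PAD",np.percentile((Q-PAD)@fx,[5,50,95]),"lat",np.percentile((Q-PAD)@fy,[1,50,99]))
# base edges
b=P*0
hh,ww=np.mgrid[60:345:2,225:425:2]; u=ww.ravel();v=hh.ravel();k=dp[v,u]>0;P=world("wrist",np.c_[u[k],v[k]],dp[v[k],u[k]],c)
s=P[(P[:,2]>.007)&(P[:,2]<.017)]; r=cv2.minAreaRect((s[:,:2]*1000).astype(np.float32)); print(r)
print("lat base",np.percentile((s-PAD)@fy,[1,99]))
print(row(*target(-.07,0,.052,.17,1)))
E
```

```text
[0.46126295 0.21174985 0.20040104] [-0.04539492  0.01249418 -0.06852138 -0.02537509 -0.0245941   0.00899527
 -0.07133538]
319 273 385 261 300
[0.534508   0.23188237 0.09480722] [0.52502261 0.16395247 0.04116297] [0.539544   0.24959185 0.09726122]
n [ 0.9902606  -0.13508767 -0.03369382] -0.13557939861140497
along fx rel PAD [0.00084262 0.00224204 0.00407218] lat [-0.04223734  0.02539868  0.04296594]
((512.2978515625, 189.12710571289062), (220.29049682617188, 281.5570068359375), 87.65666198730469)
lat base [-0.05436894  0.0549602 ]
(array([ 0.23, -2.63, 14.62]), array([ 0.   ,  0.001, -0.005]))
```

```bash
python3 -m creep '[[[0,-0.5,3,0,0,0,0],[0.1,-1.1,6,0,0,0,0],[0.2,-1.6,9,0,0,0,0],[0.2,-2.2,12,0,0,0,0],[0.2,-2.6,14.6,0,0,0,0],[0.2,-2.6,14.6,0,0,0,0],[0.2,-2.6,14.6,0,0,0,0]]]'
python3 - <<'E'
from h import *
p,R,o=pose(); print(p,(p-PAD)@fx,(p-PAD)@fy,o["contact_force"],R.as_matrix().round(3)[:,2]); 
for d in (-.03,-.02,.025): print(row(*target(d,0,.050,.17,1)))
E
```

```text
t: 2.92
eef_pos: [0.4594, 0.22, 0.0528]
tool_rot: [0.064, 0.753, 0.653, 0.056]
contact_force: [0.5, 0.5, 0.2]
gripper_width: 0.002
[0.45942833 0.22001805 0.05279368] -0.07071678757843405 0.0029703011641270894 [0.49431355 0.46161516 0.22204081] [ 0.168 -0.023 -0.986]
(array([-0.3 ,  3.97,  0.97]), array([ 0.   , -0.001,  0.   ]))
(array([-0.3 ,  4.95,  1.14]), array([ 0.   , -0.001,  0.   ]))
(array([-0.3 ,  9.39,  1.9 ]), array([ 0.   , -0.001,  0.   ]))
```

```bash
python3 -m creep '[[[-0.1,1.5,0.3,0,0,0,0],[-0.3,3,0.7,0,0,0,0],[-0.3,4,0.95,0,0,0,0],[-0.3,4.5,1.05,0,0,0,0],[-0.3,4.5,1.05,0,0,0,0],[-0.3,4.5,1.05,0,0,0,0]]]'
python3 - <<'E'
from h import *
p,R,o=pose(); print(p,(p-PAD)@fx,(p-PAD)@fy,o["contact_force"]); 
im,dp=bot.read_camera("wrist"); cv2.imwrite("pics/wrist2.png",im)
for d in (-.015,-.01,0,.025): print(row(*target(d,0,.050,.17,1)))
E
```

```text
t: 3.68
eef_pos: [0.5038, 0.2094, 0.0491]
tool_rot: [0.064, 0.753, 0.652, 0.055]
contact_force: [-0.9, 0.5, -0.1]
gripper_width: 0.001
[0.50383911 0.20944362 0.04910815] -0.02525232170134607 -0.00116707951706667 [-0.91417243  0.48646574 -0.06630933]
(array([0.11, 1.03, 0.09]), array([-0.001,  0.001,  0.   ]))
(array([0.11, 1.52, 0.17]), array([-0.001,  0.001,  0.   ]))
(array([0.11, 2.5 , 0.34]), array([-0.001,  0.001,  0.   ]))
(array([0.11, 4.97, 0.76]), array([-0.001,  0.001,  0.   ]))
```

View pics/wrist2.png

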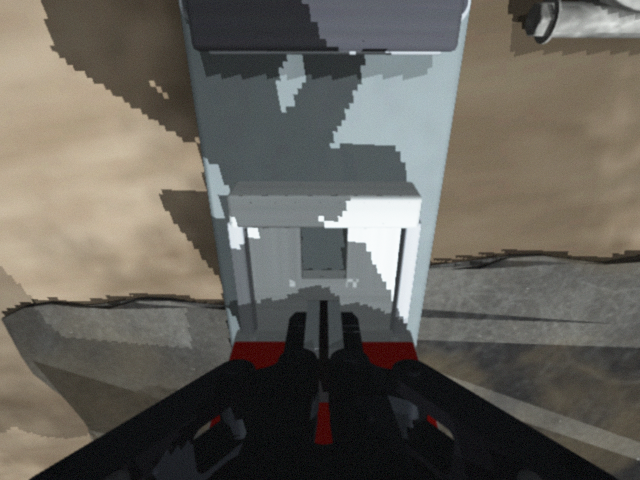

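The fingertips at (320,315) are centred just in front of the pad, which starts at row 345. The slide window is at (323,250). I'll close in slowly to find contact.

```bash
for i in 1; do :; done; python3 -m creep '[[[0,0.2,0.03,0,0,0,0],[0,0.4,0.07,0,0,0,0],[0,0.6,0.1,0,0,0,0],[0,0.8,0.14,0,0,0,0],[0,1,0.17,0,0,0,0],[0,1,0.17,0,0,0,0]]]'
python3 - <<'E'
from h import *
p,R,o=pose(); print(p,(p-PAD)@fx,(p-PAD)@fy,np.array(o["contact_force"])@fx)
E
```

```text
t: 4.47
eef_pos: [0.5146, 0.2078, 0.0493]
tool_rot: [0.064, 0.753, 0.652, 0.055]
contact_force: [-0.5, -0.2, 0.4]
gripper_width: 0.0
[0.51458271 0.20784226 0.04928367] -0.014390159648062006 -0.0012209901626830956 -0.44034760940239726
```

```bash
python3 -m creep '[[[0,0.2,0.03,0,0,0,0],[0,0.4,0.07,0,0,0,0],[0,0.4,0.07,0,0,0,0]]]'
python3 - <<'E'
from h import *
p,R,o=pose(); print(p,(p-PAD)@fx,(p-PAD)@fy,np.array(o["contact_force"])@fx)
E
python3 -m creep '[[[0,0.2,0.03,0,0,0,0],[0,0.4,0.07,0,0,0,0],[0,0.4,0.07,0,0,0,0]]]'
python3 - <<'E'
from h import *
p,R,o=pose(); print(p,(p-PAD)@fx,(p-PAD)@fy,np.array(o["contact_force"])@fx)
E
```

```text
t: 4.85
eef_pos: [0.5186, 0.2073, 0.0493]
tool_rot: [0.064, 0.753, 0.652, 0.055]
contact_force: [-0.4, 0.0, 0.4]
gripper_width: -0.0
[0.51861625 0.20731601 0.04929113] -0.010322802446115841 -0.0011670384725459698 -0.4387167877315544
t: 5.22
eef_pos: [0.5212, 0.2069, 0.049]
tool_rot: [0.064, 0.753, 0.653, 0.054]
contact_force: [-4.5, 0.8, 4.1]
gripper_width: 0.004
[0.52115563 0.20689821 0.0489779 ] -0.007749794951834111 -0.001218674605282991 -4.52730460910341
```

```bash
python3 - <<'E'
from h import *
for i in range(3):
    o=pose()[2]; print(o["eef_pos"],o["contact_force"],o["torque"])
    im,dp=bot.read_camera("side")
cv2.imwrite("pics/side3.png",cv2.resize(im[150:270,190:350],None,fx=5,fy=5,interpolation=cv2.INTER_CUBIC))
E
```

```text
[0.52115563 0.20689821 0.0489779 ] [-4.46443874  0.76087582  4.14449426] [ 0.14271338  1.04660584 -0.00981381]
[0.52120813 0.20692006 0.04899139] [-5.47583219  1.29551783  4.05932656] [0.13451678 1.10242598 0.04097854]
[0.52124482 0.2068822  0.04898886] [-5.13848491  0.54905464  2.70137387] [0.16660545 1.15364559 0.03475898]
```

View pics/side3.png

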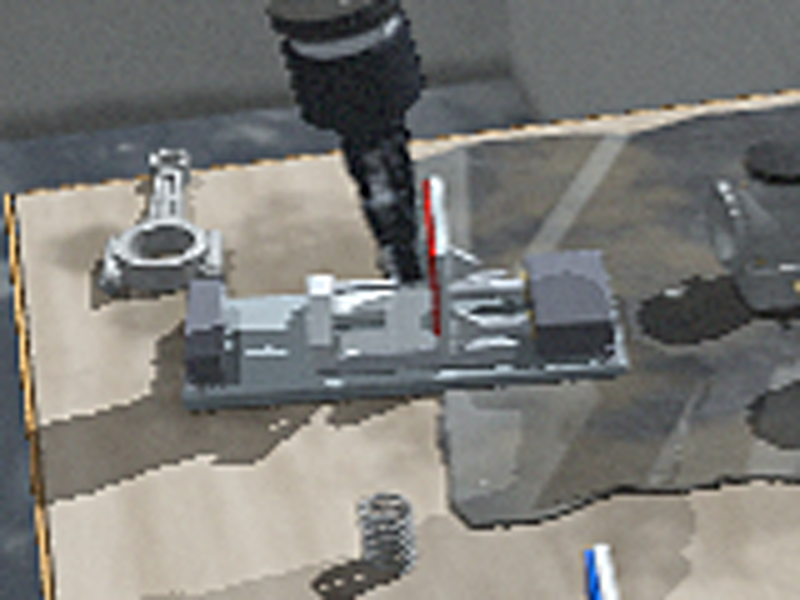

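In the side view the fingertips touch the red pad face at (415,270) of the crop, and the force is 5 N, which matches the spring preload. I'll push slowly.

```bash
python3 -m creep '[[[0,0.25,0.04,0,0,0,0],[0,0.5,0.08,0,0,0,0],[0,0.75,0.12,0,0,0,0],[0,1,0.16,0,0,0,0],[0,1.25,0.2,0,0,0,0],[0,1.5,0.24,0,0,0,0],[0,1.75,0.28,0,0,0,0],[0,2,0.32,0,0,0,0],[0,2.2,0.36,0,0,0,0],[0,2.2,0.36,0,0,0,0]]]'
python3 - <<'E'
from h import *
p,R,o=pose(); print(p,(p-PAD)@fx,(p-PAD)@fy,np.array(o["contact_force"])@fx,R.as_matrix()[:,2])
E
```

```text
t: 6.62
eef_pos: [0.5425, 0.2038, 0.0489]
tool_rot: [0.063, 0.753, 0.653, 0.054]
contact_force: [-8.2, 0.7, 5.9]
gripper_width: 0.002
[0.54250495 0.20375823 0.0489378 ] 0.013829099234397471 -0.0012840514120103872 -8.216627750778432 [ 0.16389007 -0.02512617 -0.98615857]
```

```bash
python3 -m creep '[[[0,0.2,0.03,0,0,0,0],[0,0.4,0.07,0,0,0,0],[0,0.6,0.1,0,0,0,0],[0,0.8,0.14,0,0,0,0],[0,1,0.17,0,0,0,0],[0,1.2,0.2,0,0,0,0],[0,1.2,0.2,0,0,0,0]]]'
python3 - <<'E'
from h import *
p,R,o=pose(); print(p,(p-PAD)@fx,(p-PAD)@fy,np.array(o["contact_force"])@fx,R.as_matrix()[:,2])
im,dp=bot.read_camera("wrist"); cv2.imwrite("pics/wrist4.png",im)
im,dp=bot.read_camera("scene"); cv2.imwrite("pics/scene4.png",cv2.resize(im[220:370,190:340],None,fx=4,fy=4,interpolation=cv2.INTER_CUBIC))
E
```

```text
t: 7.5
eef_pos: [0.5542, 0.2021, 0.0489]
tool_rot: [0.063, 0.753, 0.653, 0.054]
contact_force: [-8.0, 0.4, 6.6]
gripper_width: -0.002
[0.55420909 0.20207976 0.04890689] 0.025652974328238015 -0.0012773964367995946 -7.990010320450559 [ 0.16329477 -0.02520605 -0.98625528]
```

View pics/wrist4.png

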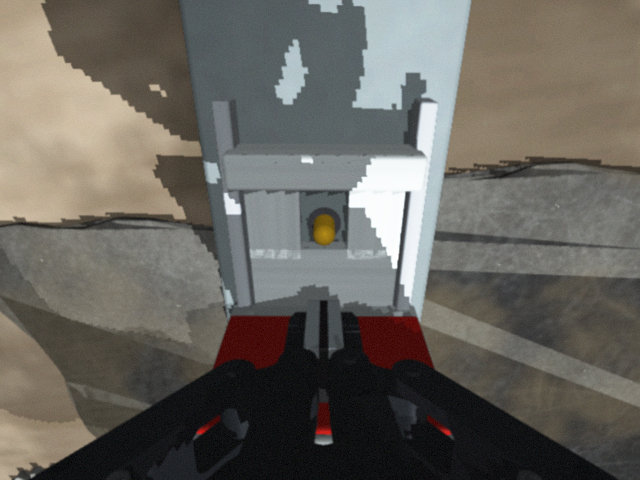

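View pics/scene4.png

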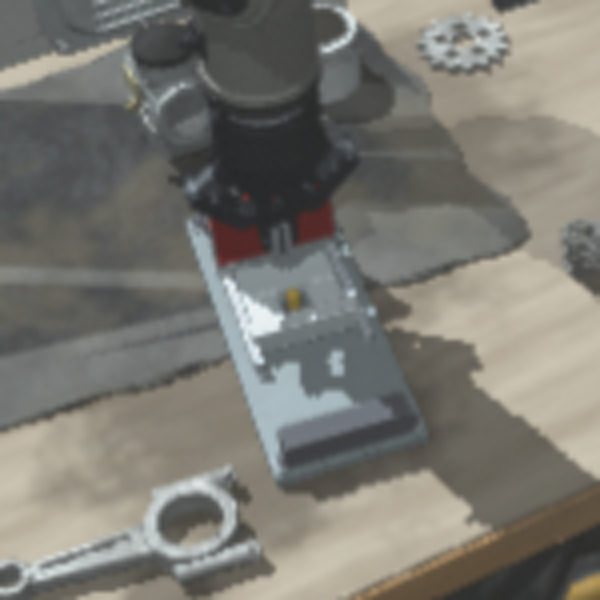

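The yellow pin is up in the window, at (323,230) in the wrist picture. I'll go 1.5 mm further as a margin, hold, and check the pin's height.

```bash
python3 -m creep '[[[0,0.1,0.02,0,0,0,0],[0,0.15,0.03,0,0,0,0],[0,0.15,0.03,0,0,0,0]]]'
python3 - <<'E'
from h import *
p,R,o=pose(); print(p,(p-PAD)@fx,(p-PAD)@fy,np.array(o["contact_force"])@fx)
c=cal("wrist"); im,dp=bot.read_camera("wrist"); f=im.astype(int)
m=(f[...,2]>110)&(f[...,1]>70)&(f[...,0]<.4*f[...,2]); m[:180]=0;m[280:]=0;m[:,:290]=0;m[:,360:]=0
v,u=np.nonzero(m&(dp>0)); P=world("wrist",np.c_[u,v],dp[v,u],c); print(len(u),u.mean(),v.mean(),np.percentile(P[:,2],[5,50,95]),np.median(P,0))
E
```

```text
t: 7.98
eef_pos: [0.5556, 0.2019, 0.0489]
tool_rot: [0.063, 0.753, 0.653, 0.054]
contact_force: [-10.5, 0.2, 6.6]
gripper_width: -0.001
[0.55563732 0.20186286 0.04892682] 0.027097541469621813 -0.001288539011831163 -10.381040729886791
414 324.40821256038646 228.28985507246378 [0.01878907 0.02888546 0.03105746] [0.52375671 0.20830746 0.02888546]
```

The pin top measures about 30 mm, so it is fully up. Now I'll back off slowly so the jaw settles onto the pin.

```bash
python3 -m creep '[[[0,-0.1,-0.02,0,0,0,0],[0,-0.2,-0.03,0,0,0,0],[0,-0.3,-0.05,0,0,0,0],[0,-0.4,-0.07,0,0,0,0],[0,-0.5,-0.08,0,0,0,0],[0,-0.6,-0.1,0,0,0,0],[0,-0.7,-0.12,0,0,0,0],[0,-0.8,-0.14,0,0,0,0],[0,-1,-0.17,0,0,0,0],[0,-1.2,-0.2,0,0,0,0]]]'
python3 -m creep '[[[0,-0.5,-0.08,0,0,0,0],[0,-1.2,-0.2,0,0,0,0],[0,-2,-0.34,0,0,0,0],[0,-3,-0.5,0,0,0,0],[0,-3,-0.5,0,0,0,0],[0,-3,-0.5,0,0,0,0]]]'
python3 - <<'E'
from h import *
p,R,o=pose(); print(p,(p-PAD)@fx,(p-PAD)@fy,np.array(o["contact_force"])@fx)
im,dp=bot.read_camera("wrist"); cv2.imwrite("pics/wrist5.png",im)
E
```

```text
t: 9.28
eef_pos: [0.5467, 0.2033, 0.0497]
tool_rot: [0.065, 0.753, 0.652, 0.056]
contact_force: [0.5, -0.5, -0.6]
gripper_width: 0.001
t: 10.02
eef_pos: [0.5161, 0.2079, 0.0494]
tool_rot: [0.064, 0.753, 0.652, 0.056]
contact_force: [-0.3, 0.2, 0.0]
gripper_width: 0.002
[0.51605236 0.20785864 0.04937294] -0.012937844926602238 -0.0009953324630042496 -0.36447637725355836
```

View pics/wrist5.png

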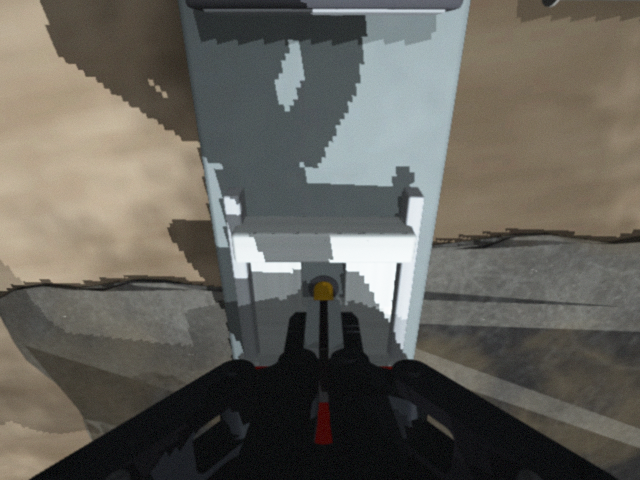

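The pin is still up at (322,291), the slide is resting open, and the fingers are clear of the pad. I'll raise the arm and verify.

```bash
python3 -m creep '[[[0,-1.5,-0.3,0,0,0,0],[0,-3,-0.6,0,0,0,0],[0,-2.8,-2,0,0,0,0],[0,-2.2,-5,0,0,0,0],[0,-1.5,-9,0,0,0,0],[0,-1,-12,0,0,0,0],[0,-0.5,-15,0,0,0,0],[0,-0.5,-15,0,0,0,0],[0,-0.5,-15,0,0,0,0],[0,-0.5,-15,0,0,0,0]]]'
python3 - <<'E'
from h import *
p,R,o=pose(); print(o["t"],p,o["contact_force"])
c=cal("wrist"); im,dp=bot.read_camera("wrist"); cv2.imwrite("pics/wrist6.png",im); f=im.astype(int)
m=(f[...,2]>80)&(f[...,2]>2.2*f[...,1])&(f[...,2]>2.2*f[...,0]);m[:, :200]=0;m[:,450:]=0
m=cv2.erode(m.astype(np.uint8),np.ones((3,3)))>0
v,u=np.nonzero(m&(dp>0)); P=world("wrist",np.c_[u,v],dp[v,u],c)
print(len(u),"pad rel start",np.percentile((P-PAD)@fx,[5,50,95]))
im,dp=bot.read_camera("side"); cv2.imwrite("pics/side6.png",im)
im,dp=bot.read_camera("scene"); cv2.imwrite("pics/scene6.png",im)
f=im.astype(int); m=(f[...,2]>90)&(f[...,2]>1.8*f[...,1])&(f[...,2]>1.8*f[...,0]);m[:255]=0;m[310:]=0;m[:,:235]=0;m[:,290:]=0
v,u=np.nonzero(m&(dp>0)); P=world("scene",np.c_[u,v],dp[v,u]); print(len(u),"scene pad",np.median((P-PAD)@fx))
E
```

```text
t: 11.32
eef_pos: [0.4853, 0.2117, 0.1954]
tool_rot: [0.064, 0.753, 0.652, 0.055]
contact_force: [-0.1, 0.2, -0.3]
gripper_width: -0.001
11.325 [0.48529352 0.21166241 0.19537337] [-0.05390308  0.18465563 -0.29562865]
476 pad rel start [0.03047552 0.03147204 0.03376432]
113 scene pad 0.030668564891361483
```

View pics/wrist6.png

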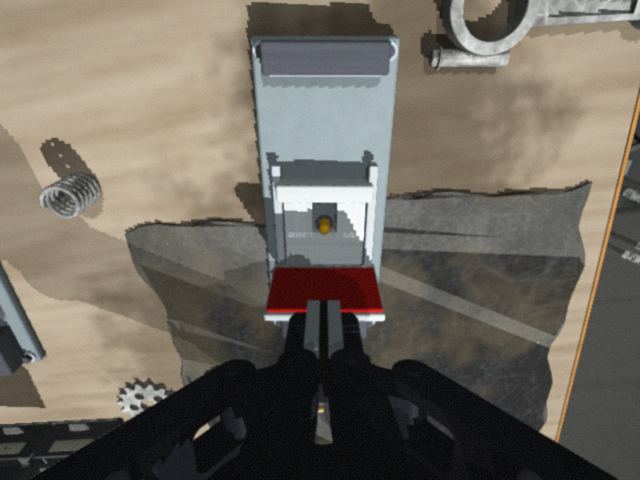

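View pics/side6.png

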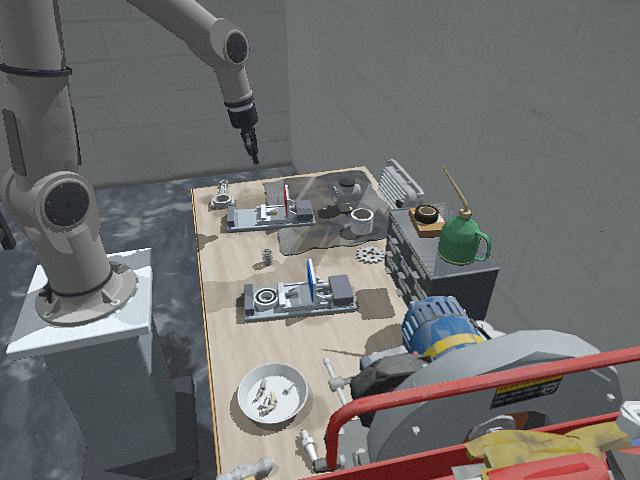

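The jaw is latched: the pad sits about 30 mm from where it started, with the pin up at (324,225) in the wrist view. In the side view the blue fixture, its bearing and the loose parts look unchanged, and the arm is clear of everything.

```bash
python3 -c "
from station import bot
print(bot.hand_in())"
```

```text
the job is handed in; nothing more can be done
None
```

The red fixture is open and latched on its yellow stop pin, and I handed the job in at about 11.5 s of the 35 s.

- **Push:** I pushed the middle of the red pad with the shut fingertips, at most about 2.5 mm per row. The total was about 35 mm, short of the 46 mm end stop. The force along the push peaked at about 10 N.
- **Pin:** It popped up, and its top measured about 30 mm above the bench before I backed off slowly.
- **Final checks:** The pad rests about 30 mm from its start. The scene camera gave 30.7 mm; the wrist camera's 31.5 mm was about 29 mm further than its own reading before the push. The pin still shows up through the window, and with the arm raised clear the contact force is about 0.
- **Everything else:** In the side picture the blue fixture, its bearing and the loose parts look unchanged. I checked this by eye only.
- **Disagreements:** Before contact, the cameras placed the pad 2 to 4 mm apart, so I took the start of the push from where the force rose. While pushing, the tool also felt about 4 to 6.6 N upward. I took this to be friction on the pad but did not confirm it, and it was gone after release.

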